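# Press a bearing home, then lift the hub on the cam and hold it

### The job

In the bench press, pull the press lever by its black grip down until the bearing is pressed fully home in the hub, then ease the lever slowly back up to its rest instead of letting the spring snap it back. Then swing the cam lever with the red grip up to the very top of its lift, where it stands upright, so that the hub is raised out of its nest ready for unloading, and hold it there: the program finishes while still holding that lever. Keep the gripper off the hub and its bearing, and leave the other things on the bench where they are.

Things in the scene. Friction and masses are not known exactly. Their poses are not given: they have to be found in the camera images.
- station: Grey bench press with a lifting nest, bolted down; place and yaw vary. Base 310 x 260 x 16 mm. Origin on the bench under the ram; x to the column at the back (levers at rest point to -x), y to the press-lever side, z up. Column x 95 to 155, y +-30 mm; head x -41 to 155, y +-34 (spring drum to y -56), z 205 to 290; ram top at z 336, 24 mm square; nest 146 mm square, top at z 84 mm.
- press_hinge (a point): Point on the press lever's hinge line, abreast of its grip's middle. In the station's frame (30, 117, 245) mm; the hinge line runs along the station's y.
- press_lever (a joint): Turn of the press lever (rad): 0 at its upper stop, pointing to the station's -x, 30 degrees above level; grows as it is pulled down; bottom stop 1.25. Ram goes down 23 mm per rad, meets the bearing at about 0.78 to 0.91, has it home at about 1.22: pull to the stop. Pull at the grip: 2 to 5 N against the return spring, up to 10 N while pressing.
- press_handle: Press lever: steel rod 11 mm thick with a black crank grip 22 mm across, 62 mm long, standing out sideways along the station's +y; the grip turns freely about its own axis. Origin at the grip's middle, 170 mm from press_hinge; z outward along the lever. The rod's centre is 42 mm inboard (-y). Grip 330 mm above the bench at rest, 131 mm at the bottom stop.
- cam_hinge (a point): Point on the cam lever's hinge line, abreast of its grip's middle. In the station's frame (0, -177, 52) mm; the hinge line runs along the station's y.
- cam_lever (a joint): Turn of the cam lever (rad): 0 at its rest stop, pointing to the station's -x, 10 degrees above level; grows as it swings up and over towards the column. The lift is greatest (13 mm) at 1.396, lever upright, and falls again beyond; far stop 1.896. A return spring and the hub's weight swing it back if let go: 2 to 5 N at the grip.
- cam_handle: Cam lever: steel rod 11 mm thick with a red crank grip 22 mm across, 62 mm long, standing out sideways along the station's -y; the grip turns freely about its own axis. Origin at the grip's middle, 145 mm from cam_hinge; z outward along the lever (straight up at the top of the lift). The rod's centre is 42 mm inboard (+y). Grip 77 mm above the bench at rest, 197 mm when upright.
- hub: Cast aluminium hub in the nest, with flange 110 mm across, 62 mm high and with a 52 mm bore in its top. Origin at the centre of its underside, 84 mm above the bench when seated in the nest; z up. A steel collar 8 mm high stands around its flange; the lift pad raises it by 12 mm at the top of the cam.
- bearing (a joint): How far the bearing has been pressed into the hub (m): 0 to 0.003 at the start, 0.010 fully home (its top flush with the hub's top). It stays where it is pushed and needs about 30 N from the ram.
- bearing_top (a point): Centre of the top face of the bearing (steel and orange, 52 mm across, 15 mm high) that sits partly in the hub's bore.
- spare_hub: Another aluminium hub on the bench to the left of the press, 110 mm across, 62 mm high; leave it. Origin under its centre.
- spare_bearing: Loose steel bearing, 52 mm across, 15 mm high, on the bench in front of the press; leave it. Origin under its centre.
- pinion_a: Dark splined pinion shaft standing on end, 43 mm across, 88 mm high; leave it. Origin under its centre.
- pinion_b: Second splined pinion shaft, the same; leave it.
- threadlocker: Red bottle with a blue cap, 46 mm across, 115 mm high; leave it. Origin under its centre.
- hammer: Hammer with a wooden handle, lying, 270 mm long; leave it.
- bolt_tray: Yellow tray of bolts, 120 x 90 x 35 mm; leave it. Origin under its centre.
Things that resemble listed ones, but are neither listed nor needed, are in the scene too. What is shaped like the hub but turquoise is not meant.

How it is judged:
By the outcome, as a careful person would: the job done as asked, in the order asked, and still so for the second after the job is handed in, while the arm keeps its last pose, push and grip.
It also fails if it takes over 64 s, if anything falls off the work surface, if the arm or the gripper's body presses on something with over 40 N, if the wrist force passes 120 N, or if a joint passes its speed limit or range.

### The arm

A 6-joint arm with a two-finger parallel gripper is mounted at the origin on the work surface. World frame = base frame: x ahead of the robot, y to its left, z up, the work surface at z = 0. Lengths are in mm, angles in rad, forces in N, time in s.
With the tool pointing down it reaches from about 275 to 1000 mm from the base axis. Payload 8.4 kg.
Tool frame: the origin (TCP) lies at the very end of the fingers, on their centre line; the grasp point (between the pads) lies 19 mm behind it; z points along the fingers, y is the line along which they close (so a half turn about z gives the same grasp; the last joint's range is limited). The gripper opens to 85 mm and grips with 20 to 120 N. Pads are 22 mm wide; open, the fingers measure 114 mm over their backs; the gripper's body (76 mm by 85 mm) begins 54 mm behind the grasp point. The pads swing forward as they close: fully open they stand 13 mm farther back than shut.
Start: joints at [1.266, 0.353, 1.633, -0, 1.155, -0.002], TCP at [186.37, 596.569, 231.281] pointing down, gripper open.
Joint ranges: [-2.63, 2.63], [-0.92, 2.1], [0.06, 2.66], [-1.3, 4.44], [0, 2.69], [-3.02, 3.02]. Speed limits (rad/s): [2.22, 2.22, 2.79, 3.14, 3.14, 3.14].

### API

Orientations are given as [roll, pitch, yaw] about the fixed x, y, z axes, in that order (R = Rz(yaw) Ry(pitch) Rx(roll)).
In Python, from rig import sensors, grab_frame, camera_params, order gives the robot as it stands. The module is installed in compiled form; this text tells all that it offers.
- The arm moves only by the tool move_arm, never from a script. Its argument "motion" is a list of rows, each a list of 7 numbers: the turn, a rotation vector about the tool's x, y, z in parts of the range, where 1.0 means pi rad, then the shift along the tool's x, y, z in normalised numbers (1 is 1 m), then the finger opening in m, from 0 to 0.0854. A call has 1 to 8 rows; each row is the pose to reach, as a shift and turn from the pose commanded when the call began, along the tool's axes at that moment; what a row does not reach only later rows make up. A row lasts 1/8 s, in which the tool goes at most 62.5 mm and 10.7 degrees, less where a joint would pass 70% of its speed; a pose out of reach is approached as far as the arm can. Shift and turn numbers lie between -1 and 1, and a call with a number outside is refused. A call with a gripper value outside its range is refused whole. The fingers move at their own pace and stop on an object; "grip_force" is the grip in N (left out, the last holds). Time passes only in rows, so rows that repeat a pose let the fingers close. It gives the time, the measured TCP pose, the force, the opening and the grip force at its end, in the units of the state.
- sensors.sense(): the state, without advancing time (a new reading comes with each control period).
- grab_frame(name): name is "side" or "top" or "wrist"; returns (picture, depth): 480x640x3 uint8, red, green, blue; 480x640 float32, mm along the optical axis (not along the pixel's ray), 0 where there is no reading.
- camera_params(name): a dict with "camera_matrix" (3x3 intrinsics, pixels), "k1" (the pictures are not rectified: a ray, as slopes to the right and down, at radius r is drawn at 1 + k1 r^2 times it, then the intrinsics apply), "world_from_camera" (4x4, takes a point from camera to world coordinates). Camera axes: x right, y down, z forward; pixel columns grow to the right and rows downward; lengths in mm; the calibration is good to about 2 mm. A picture is of the moment at which its call begins: read the wrist's pose just before it. camera_params takes no time and is no camera call; for the wrist camera it gives the pose at the moment of the call.
- order.sign_off(): hands the job in; it is judged then, once.
The state is a dict: "clock": time; "qpos": joint angles; "qvel": joint speeds; "joint_efforts": joint torques, N m; "eef_pos": TCP position; "tcp_rot": TCP orientation; "contact_force": force on the tool from outside, world axes, zero at the start; "wrist_torque": the same for the moment, N m; "opening": opening from 0.0 (shut) to 1.0 (fully open); "grasp_force": force on a finger pad.
Only numpy, scipy, OpenCV 4.12 (cv2) and the standard library are available. Lean on these libraries where they do the work, as an engineer would, in place of code of your own. Each camera call takes 0.05 s, during which the arm holds its last target. There are 200 camera calls.

## Working session

There is one attempt and no reset: what is moved stays moved. The work goes in short steps, Python scripts to look and compute and a tool call to move; the robot and the scene stay as the last step left them, time stands still between calls to the robot, and variables do not carry over. Pictures are saved under pics/ and viewed, at most 10 in all, crops included, and the job is handed in when it is done.

Besides the shell and the picture viewer there is one more tool, called after "Call:" as name(argument=value, ...), one argument or row to a line, values as JSON. move_arm: Moves the arm, as the interface text tells. Its arguments: {"type":"object","properties":{"motion":{"type":"array","items":{"type":"array","items":{"type":"number"}}},"grip_force":{"type":"number"}},"required":["motion"]}

```bash
mkdir -p pics; cat > h.py <<'E'
import numpy as np, cv2
from rig import sensors, grab_frame, camera_params, order
def ray(p,uv):
    K=p["camera_matrix"];K=np.array(K);T=np.array(p["world_from_camera"])
    d=np.array([(uv[0]-K[0,2])/K[0,0],(uv[1]-K[1,2])/K[1,1]]);u=d.copy()
    for _ in range(20): u=d/(1+p["k1"]*(u@u))
    return T[:3,3],T[:3,:3]@np.array([u[0],u[1],1.])
def onz(p,uv,z):
    o,d=ray(p,uv);return o+d*(z-o[2])/d[2]
def atd(p,uv,dep):
    o,d=ray(p,uv);return o+d*dep
def save(n,f): cv2.imwrite("pics/"+f,cv2.cvtColor(n,cv2.COLOR_RGB2BGR))
E
python3 - <<'E'
from h import *
for n in("top","side"):
    im,d=grab_frame(n);save(im,n+"0.png");np.savez(n+"0.npz",im=im,d=d)
    p=camera_params(n);print(n,np.round(p["camera_matrix"],1).tolist(),p["k1"],np.round(p["world_from_camera"],3).tolist())
s=sensors.sense();print(s)
E
```

```text
top [[573.0, 0.0, 327.5], [0.0, 573.0, 242.3], [0.0, 0.0, 1.0]] -0.057405319570615246 [[-0.02, -0.997, 0.069, 363.532], [-1.0, 0.02, 0.006, 30.887], [-0.008, -0.069, -0.998, 1829.003], [0.0, 0.0, 0.0, 1.0]]
side [[606.6, 0.0, 326.1], [0.0, 606.6, 231.0], [0.0, 0.0, 1.0]] 0.05135071025959424 [[-0.978, -0.101, 0.18, 182.139], [-0.205, 0.574, -0.792, 1393.578], [-0.023, -0.812, -0.583, 1194.025], [0.0, 0.0, 0.0, 1.0]]
{'clock': 0.1, 'qpos': array([ 1.26558169e+00,  3.53605792e-01,  1.63406905e+00, -8.37520642e-06,
        1.15520572e+00, -2.39245833e-03]), 'qvel': array([ 0.00167891, -0.00120904, -0.00122608,  0.00057933,  0.00041951,
        0.00112384]), 'joint_efforts': array([-9.99111808e-05, -6.06359553e+01, -3.42819285e+01, -7.85175189e-05,
        3.84405997e-03, -6.92436146e-06]), 'eef_pos': array([186.25126614, 596.14582165, 230.6159826 ]), 'tcp_rot': array([-3.14030474e+00,  4.57666017e-06,  2.83877386e+00]), 'contact_force': array([ 6.63826176e-03,  2.32583627e-01, -1.32721842e-04]), 'wrist_torque': array([-0.01499128, -0.04442104,  0.00661504]), 'grasp_force': 0.0, 'opening': 0.9985490127880655}
```

View pics/top0.png

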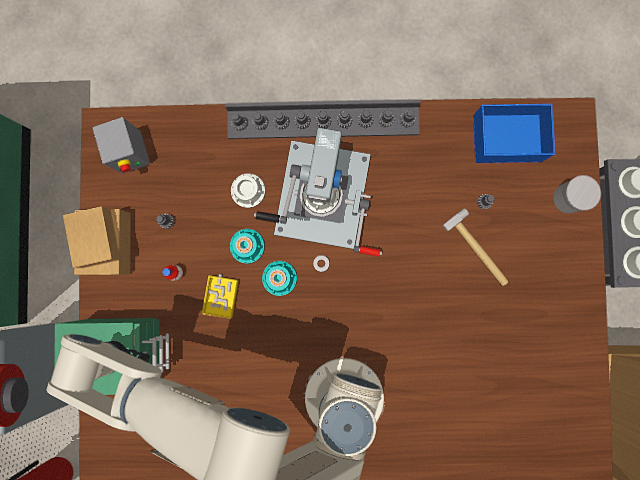

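View pics/side0.png

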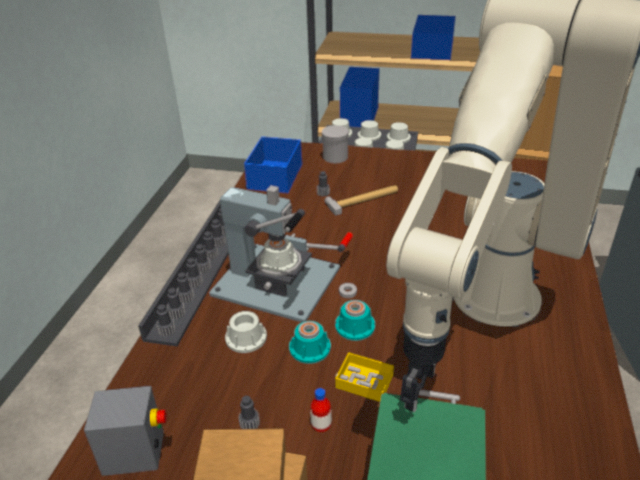

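Top view: the station is at about (322,195). Its black press grip is at (267,216) and its red cam grip at (370,251). The spare white hub is at (248,190), the turquoise decoys at (247,245) and (279,278), and the loose bearing at (321,263). In the side view the black grip is at about (295,222) and the red grip at (346,240). Next I'll triangulate both grips.

```bash
cat > m.py <<'E'
from h import *
P={n:camera_params(n) for n in("top","side")}
F={n:np.load(n+"0.npz") for n in P}
def blob(n,kind,win):
    im=F[n]["im"];h=cv2.cvtColor(im,cv2.COLOR_RGB2HSV)
    m=((h[...,1]>150)&((h[...,0]<8)|(h[...,0]>172))&(h[...,2]>110)) if kind=="red" else (im.max(2)<60)
    w=np.zeros_like(m);x0,y0,x1,y1=win;w[y0:y1,x0:x1]=1
    k,l,s,c=cv2.connectedComponentsWithStats((m&w).astype(np.uint8))
    i=1+np.argmax(s[1:,4]);pts=np.argwhere(l==i)[:,::-1].astype(float)
    mid,size,ang=r=cv2.minAreaRect(pts.astype(np.float32))
    b=cv2.boxPoints(r);e=sorted([(b[j]+b[(j+1)%4])/2 for j in range(4)],key=lambda q:-np.linalg.norm(q-mid))[:2]
    print(n,kind,s[i],np.round(mid,1),np.round(size,1),np.round(e,1).tolist())
    return np.array(mid),e
def tri(a,b):
    (o1,d1),(o2,d2)=ray(P["top"],a),ray(P["side"],b)
    t=np.linalg.lstsq(np.c_[d1,-d2],o2-o1,rcond=None)[0];x,y=o1+t[0]*d1,o2+t[1]*d2
    return (x+y)/2,np.linalg.norm(x-y)
for kind,wt,ws in(("red",(350,240,390,262),(332,228,360,255)),("black",(250,205,285,228),(280,205,308,235))):
    a,ea=blob("top",kind,wt);b,eb=blob("side",kind,ws)
    print(kind,[np.round(v,1) for v in tri(a,b)])
    for n,c in(("top",a),("side",b)):
        d=F[n]["d"][int(c[1]),int(c[0])];print(" depth pt",n,np.round(atd(P[n],c,d),1))
    ea.sort(key=lambda q:q[0]); eb.sort(key=lambda q:q[0])
    for x in ea:
        print(" end top",[ [np.round(v,1) for v in tri(x,y)] for y in eb])
# base plate direction
im=F["top"]["im"];c=im[120:270,220:400];t=cv2.resize(c,(720,600),interpolation=cv2.INTER_CUBIC);save(t,"c1.png")
E
python3 m.py
```

```text
top red [359 246  21  11 151] [369.4 250.9] [20.2  7.6] [[359.5, 249.1999969482422], [379.3999938964844, 252.60000610351562]]
side red [339 232  15  15 122] [346.6 238.5] [ 8.4 15.6] [[350.6000061035156, 231.8000030517578], [342.6000061035156, 245.1999969482422]]
red [array([454.8, -85.3,  86.1]), np.float64(1.7)]
 depth pt top [455.7 -85.2  84.6]
 depth pt side [452.3 -76.8  92.5]
 end top [[array([461.2, -55.2,  81.8]), np.float64(0.7)], [array([447.4, -54. , 135.4]), np.float64(22.6)]]
 end top [[array([ 462.6, -118.1,   34.4]), np.float64(20.4)], [array([ 448.2, -115.2,   91.1]), np.float64(3.1)]]
top black [256 212  24  11 135] [267.4 216.6] [22.6  7.6] [[256.29998779296875, 214.39999389648438], [278.3999938964844, 218.8000030517578]]
side black [285 212  18  20 146] [293.7 220.6] [ 8.1 20.7] [[300.3999938964844, 212.60000610351562], [287.1000061035156, 228.60000610351562]]
black [array([537. , 196.6, 335.4]), np.float64(2.2)]
 depth pt top [537.3 196.1 342.4]
 depth pt side [534.9 199.8 337.7]
 end top [[array([545.3, 226.5, 330.8]), np.float64(0.2)], [array([525.8, 217.8, 376.5]), np.float64(27.8)]]
 end top [[array([548.7, 174.5, 292.6]), np.float64(24.8)], [array([528.5, 166.9, 340.7]), np.float64(5.1)]]
```

View pics/c1.png

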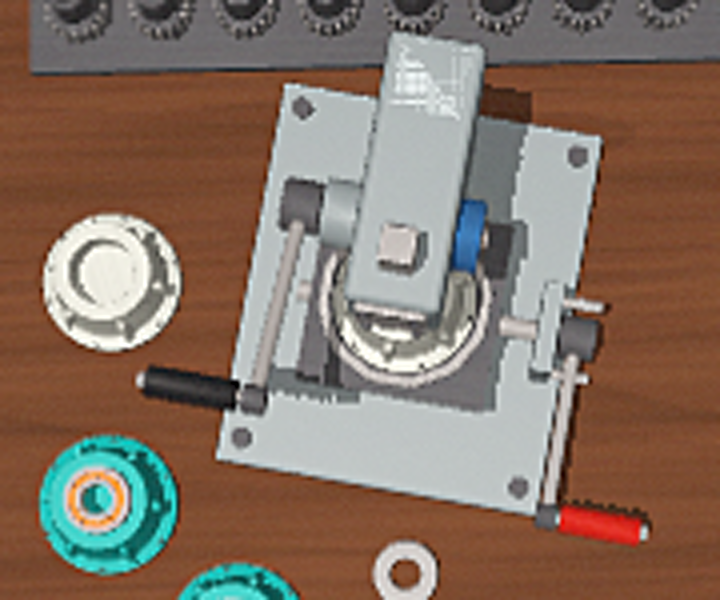

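Plan: the station yaw comes out at about -11.2°, so the tool yaw should be 1.376. The black crank grip (crop (190,388)) and the red crank grip (crop (600,523)) are the only grips on the station's levers, so they are the right ones. First I'll move above the black grip.

Careful with the scale: turns go in shares of pi rad. That gives: 1.44 rad / 3.1416 = 0.4584.

Call:
move_arm(
  motion=[
    [0, 0, 0.0573, 0, 0, -0.055, 0.085],
    [0, 0, 0.1146, -0.02, -0.012, -0.11, 0.085],
    [0, 0, 0.1719, -0.05, -0.03, -0.16, 0.085],
    [0, 0, 0.2292, -0.09, -0.055, -0.2, 0.085],
    [0, 0, 0.2865, -0.14, -0.083, -0.215, 0.085],
    [0, 0, 0.3438, -0.19, -0.112, -0.215, 0.085],
    [0, 0, 0.4011, -0.24, -0.141, -0.215, 0.085],
    [0, 0, 0.4584, -0.29, -0.17, -0.215, 0.085],
  ],
)

```text
clock: 1.1
eef_pos: [413.4, 346.2, 446.1]
tcp_rot: [-3.141, 0.0, 1.393]
contact_force: [0.9, 0.2, -0.2]
opening: 0.993
grasp_force: 0.0
```

```bash
cat >> h.py <<'E'
from scipy.spatial.transform import Rotation as Ro
def togo(target,yaw=1.376):
    s=sensors.sense();R=Ro.from_euler("xyz",s["tcp_rot"]);G=Ro.from_euler("xyz",[np.pi,0,yaw])
    print("t",round(s["clock"],2),"tcp",np.round(s["eef_pos"],1),"rot",np.round(s["tcp_rot"],3),"F",np.round(s["contact_force"],1),"grip",round(s["opening"],3),round(s["grasp_force"],1))
    print("turn",np.round((R.inv()*G).as_rotvec(),3),"shift",np.round(R.inv().apply(np.array(target)-s["eef_pos"])/1000,4))
E
python3 -c "
from h import *
togo([539,206.4,450])"
```

```text
t 1.1 tcp [413.4 346.2 446.1] rot [-3.141  0.     1.393] F [ 0.9  0.2 -0.2] grip 0.993 0.0
turn [-0.     0.     0.017] shift [-0.1154  0.1484 -0.0039]
```

Scaled: 0.017 rad / 3.1416 = 0.0054.

Call:
move_arm(
  motion=[
    [0, 0, 0.0032, -0.035, 0.045, 0, 0.085],
    [0, 0, 0.0054, -0.07, 0.09, 0, 0.085],
    [0, 0, 0.0054, -0.1, 0.13, 0, 0.085],
    [0, 0, 0.0054, -0.115, 0.148, 0, 0.085],
    [0, 0, 0.0054, -0.115, 0.148, 0, 0.085],
  ],
)

```text
clock: 1.72
eef_pos: [539.3, 207.9, 445.6]
tcp_rot: [-3.141, 0.001, 1.379]
contact_force: [1.1, 0.2, -0.8]
opening: 0.996
grasp_force: 0.0
```

```bash
python3 - <<'E'
from h import *
p=camera_params("wrist");im,d=grab_frame("wrist");save(im,"w1.png");np.savez("w1.npz",im=im,d=d,**{k:np.array(v) for k,v in p.items()})
togo([539,206.4,450])
E
```

```text
t 1.77 tcp [538.6 208.8 445.8] rot [-3.141  0.     1.38 ] F [-0.4  0.4 -1. ] grip 0.996 0.0
turn [-0.001  0.     0.004] shift [-0.0023  0.0008 -0.0042]
```

View pics/w1.png

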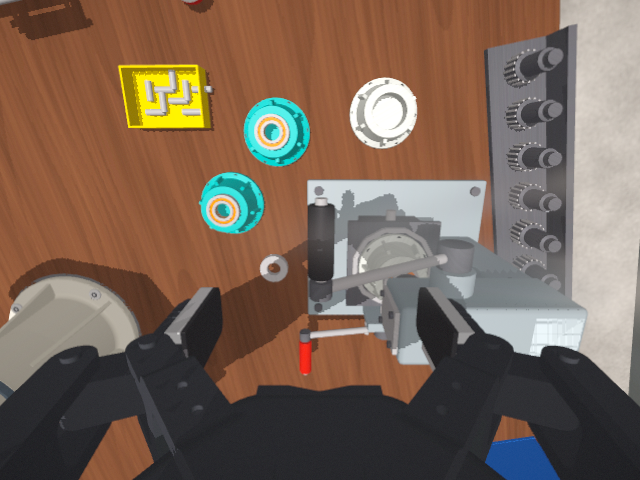

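The wrist view shows the black grip as an upright bar at column about 321, rows 207-280. It is square to the fingers and centred between the pads, so the yaw is right. The red grip is at (305,355).

```bash
python3 - <<'E'
from h import *
w=np.load("w1.npz");p={k:w[k] for k in("camera_matrix","k1","world_from_camera")}
im=w["im"];m=(im.max(2)<60);k=np.zeros_like(m);k[200:284,300:342]=1
pts=np.argwhere(m&k)[:,::-1].astype(np.float32);r=cv2.minAreaRect(pts);print(r)
for z in(330,335): print(z,np.round(onz(p,r[0],z),1))
d=w["d"][int(r[0][1]),int(r[0][0])];print(np.round(atd(p,r[0],d),1),"surface")
for v in(215,270):
  c=np.argwhere((m&k)[v]).mean();print(v,c,np.round(onz(p,(c,v),330),1))
h=cv2.cvtColor(im,cv2.COLOR_RGB2HSV);m=((h[...,1]>150)&((h[...,0]<8)|(h[...,0]>172))&(h[...,2]>80));k[:]=0;k[330:380,290:320]=1
r=cv2.minAreaRect(np.argwhere(m&k)[:,::-1].astype(np.float32));print("red",r,np.round(onz(p,r[0],80),1))
E
```

```text
((320.5, 242.0), (76.0, 25.0), 90.0)
330 [538.5 196.5 330. ]
335 [538.8 198.1 335. ]
[539.1 199.9 341. ] surface
215 nan [nan nan nan]
270 320.0 [533.4 172.4 330. ]
red ((305.0, 357.0), (34.0, 12.0), 90.0) [456.2 -87.5  80. ]<stdin>:8: RuntimeWarning: Mean of empty slice.
  ret = ret.dtype.type(ret / rcount)
```

Call:
move_arm(
  motion=[
    [0, 0, 0, -0.002, 0.002, 0.035, 0.085],
    [0, 0, 0, -0.002, 0.002, 0.07, 0.085],
    [0, 0, 0, -0.002, 0.002, 0.1, 0.085],
    [0, 0, 0, -0.002, 0.002, 0.12, 0.085],
    [0, 0, 0, -0.002, 0.002, 0.136, 0.085],
    [0, 0, 0, -0.002, 0.002, 0.136, 0.05],
    [0, 0, 0, -0.002, 0.002, 0.136, 0.03],
    [0, 0, 0, -0.002, 0.002, 0.136, 0.03],
  ],
  grip_force=40,
)

```text
clock: 2.78
eef_pos: [540.6, 207.1, 311.3]
tcp_rot: [3.14, -0.001, 1.382]
contact_force: [0.9, -0.3, -0.5]
opening: 0.376
grasp_force: 0.0
```

Call:
move_arm(
  motion=[
    [0, 0, 0, 0, 0, 0, 0.015],
    [0, 0, 0, 0, 0, 0, 0.01],
    [0, 0, 0, 0, 0, 0, 0.01],
    [0, 0, 0, 0, 0, 0, 0.01],
  ],
)

```text
clock: 3.28
eef_pos: [540.0, 207.1, 310.6]
tcp_rot: [-3.141, -0.001, 1.382]
contact_force: [-2.2, 1.8, 5.1]
opening: 0.246
grasp_force: 39.0
```

```bash
python3 - <<'E'
from h import *
togo([540.4,206.3,309])
a=np.radians(30)
for r,t in((170,np.linspace(0,1.25,9)),):
  for q in t: print(round(q,3),np.round([r*(np.cos(a)-np.cos(a-q)),r*(np.sin(a)-np.sin(a-q))],1).tolist())
E
```

```text
t 3.27 tcp [540.  207.1 310.6] rot [-3.141e+00 -1.000e-03  1.382e+00] F [-2.2  1.8  5.1] grip 0.246 39.0
turn [-0.    -0.001  0.006] shift [-0.0007  0.0005  0.0016]
0.0 [0.0, 0.0]
0.156 [-11.4, 23.9]
0.312 [-19.0, 49.4]
0.469 [-22.5, 75.7]
0.625 [-21.9, 102.2]
0.781 [-17.2, 128.3]
0.938 [-8.4, 153.4]
1.094 [4.1, 176.8]
1.25 [20.1, 197.9]
```

Call:
move_arm(
  motion=[
    [0, 0, 0, 0, -0.006, 0.0115, 0.01],
    [0, 0, 0, 0, -0.0114, 0.0239, 0.01],
    [0, 0, 0, 0, -0.0157, 0.0365, 0.01],
    [0, 0, 0, 0, -0.019, 0.0494, 0.01],
    [0, 0, 0, 0, -0.0213, 0.0625, 0.01],
    [0, 0, 0, 0, -0.0225, 0.0757, 0.01],
    [0, 0, 0, 0, -0.0226, 0.089, 0.01],
    [0, 0, 0, 0, -0.0219, 0.1022, 0.01],
  ],
  grip_force=60,
)

```text
clock: 4.28
eef_pos: [519.0, 211.2, 207.2]
tcp_rot: [3.141, -0.0, 1.382]
contact_force: [0.8, 4.3, 5.2]
opening: 0.238
grasp_force: 58.7
```

```bash
python3 - <<'E'
from h import *
togo([540,207.1,310.6-102.2]) 
E
```

```text
t 4.28 tcp [519.  211.2 207.2] rot [ 3.141 -0.     1.382] F [0.8 4.3 5.2] grip 0.238 58.7
turn [ 0.    -0.     0.006] shift [-0.0001  0.0214 -0.0011]
```

Call:
move_arm(
  motion=[
    [0, 0, 0, 0, 0.0019, 0.0131, 0.01],
    [0, 0, 0, 0, 0.0047, 0.0261, 0.01],
    [0, 0, 0, 0, 0.0086, 0.0388, 0.01],
    [0, 0, 0, 0, 0.0135, 0.0512, 0.01],
    [0, 0, 0, 0, 0.0193, 0.0632, 0.01],
    [0, 0, 0, 0, 0.026, 0.0746, 0.01],
    [0, 0, 0, 0, 0.0336, 0.0855, 0.01],
    [0, 0, 0, 0, 0.042, 0.0957, 0.01],
  ],
)

```text
clock: 5.28
eef_pos: [559.7, 203.2, 113.3]
tcp_rot: [-3.14, -0.0, 1.381]
contact_force: [-31.5, 4.9, 71.3]
opening: 0.235
grasp_force: 66.4
```

Call:
move_arm(
  motion=[
    [0, 0, 0, 0, 0.0005, 0.001, 0.01],
    [0, 0, 0, 0, 0.001, 0.002, 0.01],
    [0, 0, 0, 0, 0.001, 0.002, 0.01],
  ],
)

```text
clock: 5.65
eef_pos: [559.1, 203.3, 114.1]
tcp_rot: [-3.138, 0.0, 1.381]
contact_force: [-26.4, 2.4, 54.8]
opening: 0.238
grasp_force: 64.2
```

```bash
python3 - <<'E'
from h import *
togo([540+20.1*.981,207.1-20.1*.195,310.6-197.9]) 
E
```

```text
t 5.65 tcp [559.1 203.3 114.1] rot [-3.138  0.     1.381] F [-26.4   2.4  54.8] grip 0.238 64.2
turn [-0.003  0.     0.005] shift [-0.      0.0007  0.0014]
```

Contact force jumped to about 55 N at the expected end angle, well above the 10 N pressing force, so the lever is at its bottom stop. Next I'll work out the rows for the slow return.

```bash
python3 - <<'E'
import numpy as np
a=np.radians(30);f=lambda q:170*np.array([np.cos(a)-np.cos(a-q),np.sin(a)-np.sin(a-q)])
Q=np.linspace(1.25,0,33)
for c in range(4):
  o=f(Q[8*c])+(np.array([1,2]) if c==0 else 0)
  print([np.round((f(Q[8*c+i])-o)/1000,4).tolist() for i in range(1,9)])
E
```

```text
[[-0.0053, -0.007], [-0.0094, -0.0123], [-0.0133, -0.0176], [-0.017, -0.0232], [-0.0205, -0.0288], [-0.0237, -0.0346], [-0.0268, -0.0405], [-0.0296, -0.0465]]
[[-0.0026, -0.0061], [-0.0049, -0.0124], [-0.0069, -0.0187], [-0.0087, -0.0251], [-0.0103, -0.0315], [-0.0116, -0.038], [-0.0127, -0.0446], [-0.0135, -0.0512]]
[[-0.0005, -0.0066], [-0.0008, -0.0133], [-0.0009, -0.0199], [-0.0006, -0.0265], [-0.0001, -0.0332], [0.0006, -0.0397], [0.0016, -0.0463], [0.0029, -0.0528]]
[[0.0015, -0.0065], [0.0033, -0.0129], [0.0053, -0.0192], [0.0076, -0.0254], [0.0101, -0.0316], [0.0128, -0.0376], [0.0158, -0.0436], [0.019, -0.0494]]
```

Call:
move_arm(
  motion=[
    [0, 0, 0, 0, -0.0053, -0.007, 0.01],
    [0, 0, 0, 0, -0.0094, -0.0123, 0.01],
    [0, 0, 0, 0, -0.0133, -0.0176, 0.01],
    [0, 0, 0, 0, -0.017, -0.0232, 0.01],
    [0, 0, 0, 0, -0.0205, -0.0288, 0.01],
    [0, 0, 0, 0, -0.0237, -0.0346, 0.01],
    [0, 0, 0, 0, -0.0268, -0.0405, 0.01],
    [0, 0, 0, 0, -0.0296, -0.0465, 0.01],
  ],
)

```text
clock: 6.65
eef_pos: [532.4, 208.5, 157.0]
tcp_rot: [3.141, -0.0, 1.382]
contact_force: [2.3, 3.7, 5.5]
opening: 0.235
grasp_force: 58.8
```

Call:
move_arm(
  motion=[
    [0, 0, 0, 0, -0.0026, -0.0061, 0.01],
    [0, 0, 0, 0, -0.0049, -0.0124, 0.01],
    [0, 0, 0, 0, -0.0069, -0.0187, 0.01],
    [0, 0, 0, 0, -0.0087, -0.0251, 0.01],
    [0, 0, 0, 0, -0.0103, -0.0315, 0.01],
    [0, 0, 0, 0, -0.0116, -0.038, 0.01],
    [0, 0, 0, 0, -0.0127, -0.0446, 0.01],
    [0, 0, 0, 0, -0.0135, -0.0512, 0.01],
  ],
)

```text
clock: 7.65
eef_pos: [518.9, 211.2, 208.3]
tcp_rot: [3.141, -0.001, 1.382]
contact_force: [1.8, 5.7, 3.8]
opening: 0.239
grasp_force: 58.7
```

Call:
move_arm(
  motion=[
    [0, 0, 0, 0, -0.0005, -0.0066, 0.01],
    [0, 0, 0, 0, -0.0008, -0.0133, 0.01],
    [0, 0, 0, 0, -0.0009, -0.0199, 0.01],
    [0, 0, 0, 0, -0.0006, -0.0265, 0.01],
    [0, 0, 0, 0, -0.0001, -0.0332, 0.01],
    [0, 0, 0, 0, 0.0006, -0.0397, 0.01],
    [0, 0, 0, 0, 0.0016, -0.0463, 0.01],
    [0, 0, 0, 0, 0.0029, -0.0528, 0.01],
  ],
)

```text
clock: 8.65
eef_pos: [521.5, 210.7, 260.9]
tcp_rot: [-3.141, -0.0, 1.382]
contact_force: [1.2, 5.0, 3.1]
opening: 0.239
grasp_force: 58.6
```

Call:
move_arm(
  motion=[
    [0, 0, 0, 0, 0.0015, -0.0065, 0.01],
    [0, 0, 0, 0, 0.0033, -0.0129, 0.01],
    [0, 0, 0, 0, 0.0053, -0.0192, 0.01],
    [0, 0, 0, 0, 0.0076, -0.0254, 0.01],
    [0, 0, 0, 0, 0.0101, -0.0316, 0.01],
    [0, 0, 0, 0, 0.0128, -0.0376, 0.01],
    [0, 0, 0, 0, 0.0158, -0.0436, 0.01],
    [0, 0, 0, 0, 0.019, -0.0494, 0.01],
  ],
)

```text
clock: 9.65
eef_pos: [539.7, 207.0, 310.1]
tcp_rot: [-3.14, -0.0, 1.382]
contact_force: [-0.3, 5.3, 3.6]
opening: 0.237
grasp_force: 58.7
```

```bash
python3 - <<'E'
from h import *
togo([540,207.1,310.6]) 
im,d=grab_frame("side");save(cv2.resize(im[170:320,200:360],(640,600),interpolation=cv2.INTER_CUBIC),"s2.png")
b=np.load("side0.npz")["im"];
E
```

```text
t 9.65 tcp [539.7 207.  310.1] rot [-3.14  -0.     1.382] F [-0.3  5.3  3.6] grip 0.237 58.7
turn [-0.001 -0.     0.006] shift [ 0.0001  0.0003 -0.0005]
```

View pics/s2.png

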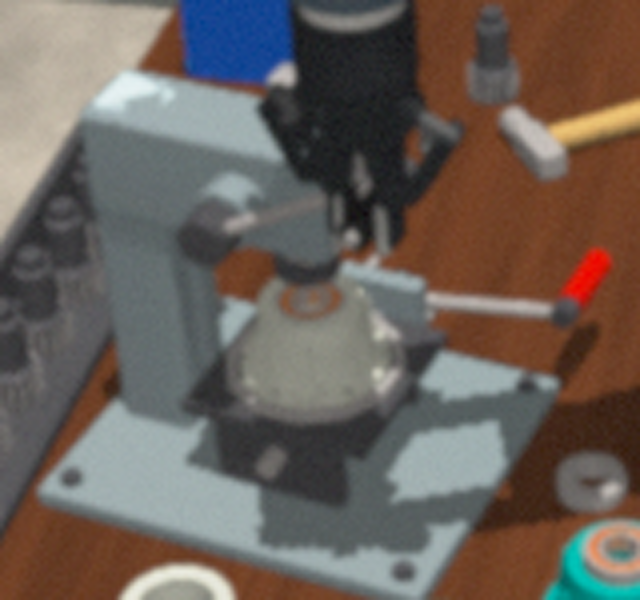

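The side crop shows the orange bearing ring at about (310,298), level with the hub top, so it is home. The lever is back up at (265,215). I'll nudge it into its stop, release it and rise.

Call:
move_arm(
  motion=[
    [0, 0, 0, 0, 0.0006, -0.001, 0.01],
    [0, 0, 0, 0, 0.001, -0.002, 0.01],
    [0, 0, 0, 0, 0.001, -0.002, 0.01],
    [0, 0, 0, 0, 0.001, -0.002, 0.03],
    [0, 0, 0, 0, 0.001, -0.002, 0.06],
    [0, 0, 0, 0, 0.001, -0.002, 0.085],
    [0, 0, 0, 0, 0.001, -0.002, 0.085],
    [0, 0, 0, 0, 0.001, -0.002, 0.085],
  ],
)

```text
clock: 10.7
eef_pos: [541.1, 206.6, 312.3]
tcp_rot: [3.142, 0.0, 1.382]
contact_force: [-0.0, 0.4, -0.1]
opening: 0.994
grasp_force: 0.0
```

Call:
move_arm(
  motion=[
    [0, 0, 0, 0, 0, -0.03, 0.085],
    [0, 0, 0, 0, 0, -0.065, 0.085],
    [0, 0, 0, 0, 0, -0.1, 0.085],
    [0, 0, 0, -0.02, -0.03, -0.12, 0.085],
    [0, 0, 0, -0.05, -0.06, -0.12, 0.085],
    [0, 0, 0, -0.1, -0.08, -0.12, 0.085],
    [0, 0, 0, -0.155, -0.09, -0.12, 0.085],
    [0, 0, 0, -0.21, -0.09, -0.12, 0.085],
  ],
)

```text
clock: 11.7
eef_pos: [412.0, 16.2, 432.7]
tcp_rot: [3.141, -0.0, 1.383]
contact_force: [1.7, 0.0, -0.4]
opening: 0.995
grasp_force: 0.0
```

```bash
python3 - <<'E'
from h import *
togo([454.3,-96.7,220]) 
E
```

```text
t 11.7 tcp [412.   16.2 432.7] rot [ 3.141 -0.     1.383] F [ 1.7  0.  -0.4] grip 0.995 0.0
turn [ 0.001 -0.     0.007] shift [-0.1031  0.0623  0.2127]
```

Scaled: 0.007 rad / 3.1416 = 0.0022.

Call:
move_arm(
  motion=[
    [0, 0, 0.0022, -0.025, 0.015, 0.04, 0.085],
    [0, 0, 0.0022, -0.05, 0.03, 0.08, 0.085],
    [0, 0, 0.0022, -0.075, 0.045, 0.12, 0.085],
    [0, 0, 0.0022, -0.095, 0.057, 0.16, 0.085],
    [0, 0, 0.0022, -0.103, 0.062, 0.19, 0.085],
    [0, 0, 0.0022, -0.103, 0.062, 0.213, 0.085],
    [0, 0, 0.0022, -0.103, 0.062, 0.213, 0.085],
  ],
)

```text
clock: 12.58
eef_pos: [453.6, -95.4, 218.0]
tcp_rot: [-3.138, -0.0, 1.375]
contact_force: [0.1, 0.2, 0.1]
opening: 0.994
grasp_force: 0.0
```

```bash
python3 - <<'E'
from h import *
p=camera_params("wrist");im,d=grab_frame("wrist");save(im,"w2.png")
h=cv2.cvtColor(im,cv2.COLOR_RGB2HSV);m=((h[...,1]>150)&((h[...,0]<8)|(h[...,0]>172))&(h[...,2]>80)).astype(np.uint8)
k,l,s,c=cv2.connectedComponentsWithStats(m);i=1+np.argmax(s[1:,4]);print(s[i],c[i])
r=cv2.minAreaRect(np.argwhere(l==i)[:,::-1].astype(np.float32));print(r,np.round(onz(p,r[0],77),1))
print(np.round(atd(p,r[0],d[int(r[0][1]),int(r[0][0])]),1))
togo([454.3,-96.7,56]) 
E
```

```text
[ 308  174   27   74 1860] [320.49408602 211.11236559]
((321.0, 210.5), (26.0, 73.0), 0.0) [457.1 -86.1  77. ]
[457.5 -83.8  88.1]
t 12.62 tcp [454.5 -95.4 219.2] rot [-3.14  -0.     1.375] F [0.4 0.6 0.9] grip 0.988 0.0
turn [-0.001 -0.    -0.001] shift [-0.0013  0.0002  0.1632]
```

View pics/w2.png

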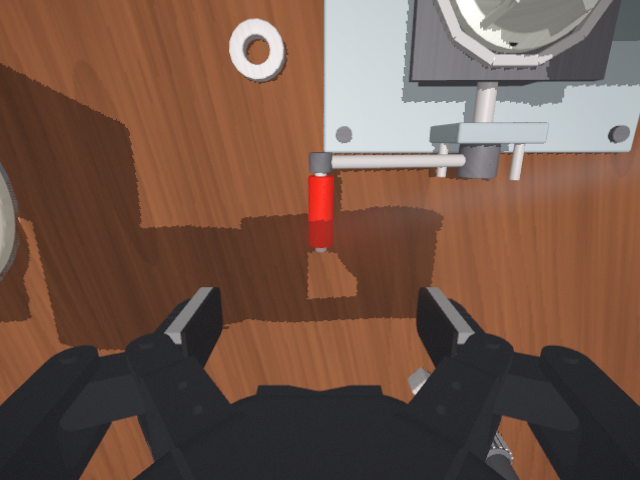

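The wrist view shows the red grip upright at column 321, rows 174-247, centred between the fingers. The spare bearing at (257,50) is well clear. I'll descend and grip.

Call:
move_arm(
  motion=[
    [0, 0, 0, 0, 0.0005, 0.04, 0.085],
    [0, 0, 0, 0, 0.0005, 0.08, 0.085],
    [0, 0, 0, 0, 0.0005, 0.115, 0.085],
    [0, 0, 0, 0, 0.0005, 0.145, 0.085],
    [0, 0, 0, 0, 0.0005, 0.162, 0.085],
    [0, 0, 0, 0, 0.0005, 0.162, 0.05],
    [0, 0, 0, 0, 0.0005, 0.162, 0.03],
    [0, 0, 0, 0, 0.0005, 0.162, 0.03],
  ],
  grip_force=40,
)

```text
clock: 13.62
eef_pos: [456.2, -95.7, 58.5]
tcp_rot: [3.139, 0.0, 1.375]
contact_force: [0.0, -0.1, 0.0]
opening: 0.373
grasp_force: 0.0
```

Call:
move_arm(
  motion=[
    [0, 0, 0, 0, 0, 0, 0.015],
    [0, 0, 0, 0, 0, 0, 0.01],
    [0, 0, 0, 0, 0, 0, 0.01],
    [0, 0, 0, 0, 0, 0, 0.01],
  ],
)

```text
clock: 14.12
eef_pos: [454.4, -95.4, 57.3]
tcp_rot: [-3.14, -0.0, 1.375]
contact_force: [-5.5, 1.8, 4.3]
opening: 0.244
grasp_force: 39.6
```

```bash
python3 - <<'E'
from h import *
togo([455.1,-95.9,57]) 
a=np.radians(10);f=lambda q:145*np.array([np.cos(a)-np.cos(a+q),-np.sin(a+q)+np.sin(a)])
Q=np.linspace(0,1.396,25)
for c in range(3):
  o=f(Q[8*c])
  print([np.round((f(Q[8*c+i])-o)/1000,4).tolist() for i in range(1,9)])
E
```

```text
t 14.12 tcp [454.4 -95.4  57.3] rot [-3.14  -0.     1.375] F [-5.5  1.8  4.3] grip 0.244 39.6
turn [-0.002 -0.    -0.001] shift [-0.0003  0.0008  0.0003]
[[0.0017, -0.0083], [0.0039, -0.0164], [0.0065, -0.0244], [0.0097, -0.0322], [0.0132, -0.0399], [0.0172, -0.0473], [0.0216, -0.0545], [0.0265, -0.0614]]
[[0.0052, -0.0066], [0.0108, -0.0129], [0.0168, -0.0189], [0.0231, -0.0245], [0.0297, -0.0297], [0.0366, -0.0346], [0.0438, -0.039], [0.0512, -0.043]]
[[0.0076, -0.0036], [0.0155, -0.0067], [0.0235, -0.0093], [0.0316, -0.0115], [0.0399, -0.0132], [0.0482, -0.0145], [0.0566, -0.0152], [0.0651, -0.0154]]
```

Call:
move_arm(
  motion=[
    [0, 0, 0, 0, 0.0017, -0.0083, 0.01],
    [0, 0, 0, 0, 0.0039, -0.0164, 0.01],
    [0, 0, 0, 0, 0.0065, -0.0244, 0.01],
    [0, 0, 0, 0, 0.0097, -0.0322, 0.01],
    [0, 0, 0, 0, 0.0132, -0.0399, 0.01],
    [0, 0, 0, 0, 0.0172, -0.0473, 0.01],
    [0, 0, 0, 0, 0.0216, -0.0545, 0.01],
    [0, 0, 0, 0, 0.0265, -0.0614, 0.01],
  ],
  grip_force=60,
)

```text
clock: 15.12
eef_pos: [480.2, -100.5, 119.1]
tcp_rot: [-3.139, -0.0, 1.375]
contact_force: [-6.1, 1.1, 0.1]
opening: 0.237
grasp_force: 58.9
```

Call:
move_arm(
  motion=[
    [0, 0, 0, 0, 0.0052, -0.0066, 0.01],
    [0, 0, 0, 0, 0.0108, -0.0129, 0.01],
    [0, 0, 0, 0, 0.0168, -0.0189, 0.01],
    [0, 0, 0, 0, 0.0231, -0.0245, 0.01],
    [0, 0, 0, 0, 0.0297, -0.0297, 0.01],
    [0, 0, 0, 0, 0.0366, -0.0346, 0.01],
    [0, 0, 0, 0, 0.0438, -0.039, 0.01],
    [0, 0, 0, 0, 0.0512, -0.043, 0.01],
  ],
)

```text
clock: 16.12
eef_pos: [531.3, -110.6, 162.7]
tcp_rot: [-3.141, -0.0, 1.375]
contact_force: [-4.0, 1.4, 3.1]
opening: 0.24
grasp_force: 59.3
```

Call:
move_arm(
  motion=[
    [0, 0, 0, 0, 0.0076, -0.0036, 0.01],
    [0, 0, 0, 0, 0.0155, -0.0067, 0.01],
    [0, 0, 0, 0, 0.0235, -0.0093, 0.01],
    [0, 0, 0, 0, 0.0316, -0.0115, 0.01],
    [0, 0, 0, 0, 0.0399, -0.0132, 0.01],
    [0, 0, 0, 0, 0.0482, -0.0145, 0.01],
    [0, 0, 0, 0, 0.0566, -0.0152, 0.01],
    [0, 0, 0, 0, 0.0651, -0.0154, 0.01],
  ],
)

```text
clock: 17.12
eef_pos: [596.4, -123.5, 177.9]
tcp_rot: [3.14, -0.0, 1.375]
contact_force: [-3.2, 1.2, 4.2]
opening: 0.233
grasp_force: 59.4
```

```bash
python3 - <<'E'
from h import *
togo([455.1+142.8*.981,-95.9-142.8*.195,57+119.8]) 
im,d=grab_frame("side");save(cv2.resize(im[170:320,200:360],(640,600),interpolation=cv2.INTER_CUBIC),"s3.png")
E
```

```text
t 17.12 tcp [ 596.4 -123.5  177.9] rot [ 3.14  -0.     1.375] F [-3.2  1.2  4.2] grip 0.233 59.4
turn [ 0.002 -0.    -0.001] shift [-0.0005 -0.0012  0.0011]
```

View pics/s3.png

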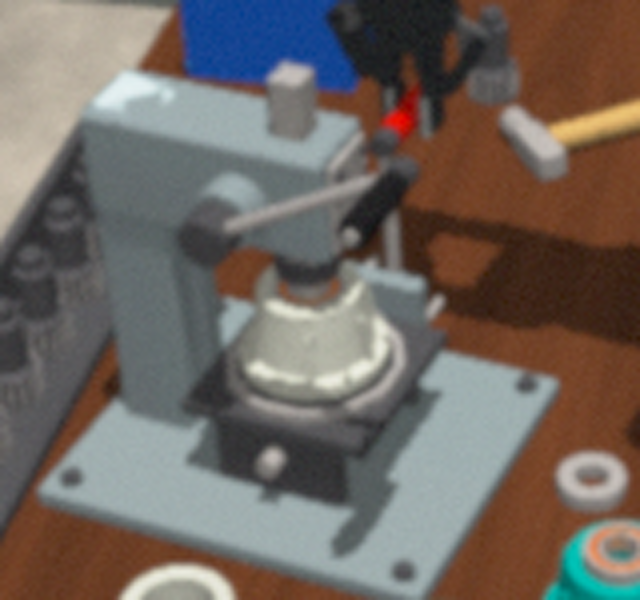

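The side crop shows the hub raised out of its nest, with its flange clear of the collar at about (315,385). The cam lever stands upright at column 391 with the red grip held, and the press lever is back at its rest. I'll let it settle briefly, then hand in.

Call:
move_arm(
  motion=[
    [0, 0, 0, 0, 0, 0, 0.01],
    [0, 0, 0, 0, 0, 0, 0.01],
    [0, 0, 0, 0, 0, 0, 0.01],
    [0, 0, 0, 0, 0, 0, 0.01],
  ],
)

```text
clock: 17.68
eef_pos: [596.0, -123.4, 177.8]
tcp_rot: [3.14, -0.0, 1.375]
contact_force: [-2.1, 1.2, 6.4]
opening: 0.233
grasp_force: 59.5
```

```bash
python3 - <<'E'
from h import *
togo([455.1+142.8*.981,-95.9-142.8*.195,57+119.8])
print(order.sign_off())
E
```

```text
t 17.68 tcp [ 596.  -123.4  177.8] rot [ 3.14  -0.     1.375] F [-2.1  1.2  6.4] grip 0.233 59.5
turn [ 0.002 -0.    -0.001] shift [-0.0005 -0.0008  0.001 ]
the job is handed in; nothing more can be done
None
```

The job is handed in at 17.7 s: the bearing is pressed home (lever pulled to its bottom stop, ring level with the hub top), the press lever was eased back up to its rest over 4 s, and the gripper still holds the cam lever upright with the hub raised.

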